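Bolt one lid of the sample chest and hold the other open

TASK

The sea is getting up: on the blue two-lid sample chest, first slide the barrel bolt on the left lid fully home into its keeper, and only then lift the right lid by its black bar handle and hold it open at 60 degrees from shut, still, so that a colleague can look at the filters inside. That lid falls shut if let go, so the program finishes while the fingers are still holding the handle; keep the left lid shut and leave the things round the chest where they are.

Things in the scene. Friction and masses are not known exactly. Their poses are not given: they have to be found in the camera images.
- chest: fixed blue chest, 140 mm deep (x), 356 wide (y), 108 tall, with two white lids side by side and a 28 mm blue rib between. Origin: centre of its underside, on the bench; +x points to the hinges (the back), +y to the left lid, z up. It cannot move. The keeper, a steel strap arch 20 mm long and 21 tall, stands on the rib at x = -30 mm
- bolt (a joint): travel in m of the steel barrel bolt (10 mm rod) on top of the left lid: 0 drawn back, 0.036 fully home in the keeper (end stop). It slides along the chest's -y, from the left lid towards the rib; about 2 N of friction, stays where it is left
- bolt_knob (a point): point on the axis of the bolt's upright red knob (14 mm in diameter) at the height to grip; moves with the bolt. The knob's top is 11 mm above this point, the red part reaches 14 mm below it, the lid surface is 41 mm below it; strap guides 21 mm tall stand on the lid on both sides along y, the keeper beyond
- left_lid (a joint): opening angle in rad of the left lid, 0 = shut; hinged at the back like the right one. It carries the bolt and weighs about 0.5 kg; it lies shut by its weight
- right_lid (a joint): opening angle in rad of the right lid (140 mm deep, 160 wide, 8 thick): 0 = shut (level), 1.047 = 60 degrees, stop at 1.75. Hinged at the back, its front edge rises; nothing stays it, it falls shut under its weight (0.4 to 0.8 kg with its handle). It covers two white filters
- lid_handle: black bar handle of the right lid: round bar, 12 mm thick, 112 mm long between two steel arms; it turns freely about its own axis, which is parallel to the hinge, 45 mm in front of lid edge and chest front, level with the lid. Origin: middle of the bar, 104 mm above the bench when shut, 185 mm from the hinge axis; y along the bar. Free space below it; fingers fit in front of and behind it
- right_hinge (a point): point on the hinge axis of the right lid, in the middle of its width, 104 mm above the bench; the axis is parallel to the chest's y
- wash_bottle: white bottle with a blue cap, 66 mm wide, 164 mm tall, standing at the far left; origin: centre of its underside; a bystander
- reagent_bottle: brown bottle with a black cap, 56 mm wide, 119 mm tall, standing at the left; origin: centre of its underside; a bystander
- hexkey_set: green folded hex key set, 36x88x24 mm, lying at the left; origin: centre of its underside; a bystander
- torch: dark grey torch, 35 mm wide, 96 mm tall, standing at the left; origin: centre of its underside; a bystander
- marker: white marker with a black cap, 16x134x19 mm, lying in front of the chest; origin: centre of its underside; a bystander

How it is judged:
By the outcome, as a careful person would: the job done as asked, in the order asked, and still so for the second after the job is handed in, while the arm keeps its last pose, push and grip.
It also fails if it takes over 48 s, if anything falls off the work surface, if the arm or the gripper's body presses on something with over 40 N, if the wrist force passes 120 N, or if a joint passes its speed limit or range.

ROBOT

A 6-joint arm with a two-finger parallel gripper is mounted at the origin on a cart in front of the work surface, level with it; the furniture and walls round the work are solid. World frame = base frame: x ahead of the robot, y to its left, z up, the work surface at z = 0. Lengths are in m, angles in rad, forces in N, time in s.
With the tool pointing down it reaches from about 0.325 to 1 m from the base axis. Payload 5.1 kg.
Tool frame: the origin (TCP) lies midway between the tips of the shut fingers; the grasp point (between the pads) lies 19 mm behind it; z points along the fingers, y is the line along which they close (so a half turn about z gives the same grasp; the last joint's range is limited). The gripper opens to 85 mm and grips with 20 to 120 N. Pads are 22 mm wide; open, the fingers measure 114 mm over their backs; the gripper's body (76 mm by 85 mm) begins 54 mm behind the grasp point. The pads swing forward as they close: fully open they stand 13 mm farther back than shut.
Start: joints at [1.14, 0.124, 1.65, -0, 1.367, -0.083], TCP at [0.222, 0.611, 0.231] pointing down, gripper open.
Joint ranges: [-2.61, 2.61], [-1.02, 2.33], [0.03, 2.71], [-1.35, 4.49], [0.32, 2.68], [-2.91, 2.91]. Speed limits (rad/s): [2.57, 2.57, 3.14, 3.14, 3.14, 3.14].

INTERFACE

Orientations are given as a unit quaternion [x, y, z, w].
In Python, from cell import ctrl gives the robot as it stands. The module is installed in compiled form; this text tells all that it offers.
- The arm moves only by the shell command python3 -m crank 'ROWS' [OPENING] [FORCE]. ROWS is JSON, a list of rows, each a list of 6 numbers: the shift along the tool's x, y, z in cm, then the turn, a rotation vector about the tool's x, y, z in rad. A call has 1 to 20 rows; each row is the pose to reach, as a shift and turn from the pose commanded when the call began, along the tool's axes at that moment; what a row does not reach only later rows make up. A row lasts 1/8 s, in which the tool goes at most 62.5 mm and 10.7 degrees, less where a joint would pass 70% of its speed; a pose out of reach is approached as far as the arm can. A call with a gripper value outside its range is refused whole. OPENING is the closure, from 0 (fully open) to 1 (shut), set as the call begins (- or left out, the last holds). The fingers move at their own pace and stop on an object; FORCE is the grip in N (left out, the last holds). Time passes only in rows, so rows that repeat a pose let the fingers close. It gives the time, the measured TCP pose, the force, the opening and the grip force at its end, in the units of the state.
- ctrl.observe(): the state, without advancing time (a new reading comes with each control period).
- ctrl.capture(name): name is "side" or "top"; returns a dict with "frame" (384x512x3 uint8, red, green, blue), "fovy" (degrees; the focal length in pixels is half the picture's height over the tangent of half this angle, whatever the lens; pixels are square), "cx", "cy" (the principal point, pixels), "distortion" ([k1, k2, p1, p2, k3] as OpenCV has them; the pictures are not rectified), "rvec" (rotation vector, rad) and "tvec" (3), from world to camera coordinates, as OpenCV has them. Camera axes: x right, y down, z forward; pixel columns grow to the right and rows downward; lengths in m; the calibration is good to about 2 mm. A picture is of the moment at which its call begins. There is no depth.
- ctrl.sign_off(): hands the job in; it is judged then, once.
The state is a dict: "time_s": time; "joint_positions": joint angles; "joint_velocities": joint speeds; "joint_efforts": joint torques, N m; "tcp_pos": TCP position; "ee_rot": TCP orientation; "wrist_force": force on the tool from outside, world axes, zero at the start; "wrist_torque": the same for the moment, N m; "width": opening from 0.0 (shut) to 1.0 (fully open); "gripper_force": force on a finger pad.
Only numpy, scipy, OpenCV 4.12 (cv2) and the standard library are available. Lean on these libraries where they do the work, as an engineer would, in place of code of your own. Each camera call takes 0.05 s, during which the arm holds its last target. There are 200 camera calls.

## Working session

There is one attempt and no reset: what is moved stays moved. The work goes in short steps, Python scripts to look and compute and a shell command to move; the robot and the scene stay as the last step left them, time stands still between calls to the robot, and variables do not carry over. Pictures are saved under pics/ and viewed, at most 10 in all, crops included, and the job is handed in when it is done.

```bash
mkdir -p pics; cat > h.py <<'E'
import numpy as np, cv2, json
from scipy.spatial.transform import Rotation as R
from cell import ctrl
def cap(n,fn):
    c=ctrl.capture(n); cv2.imwrite('pics/'+fn+'.png',c['frame'][:,:,::-1])
    json.dump({k:(np.array(v).tolist()) for k,v in c.items() if k!='frame'},open(n+'.json','w')); return c
def K(c):
    f=192/np.tan(np.radians(c['fovy'])/2); return np.array([[f,0,c['cx']],[0,f,c['cy']],[0,0,1.]])
def ray(c,uv):
    u=cv2.undistortPoints(np.array([[uv]],float),K(c),np.array(c['distortion'],float))[0,0]
    M=R.from_rotvec(np.ravel(c['rvec'])).as_matrix(); t=np.ravel(c['tvec'])
    return -M.T@t, M.T@np.array([u[0],u[1],1])
def onz(c,uv,z):
    o,d=ray(c,uv); return o+d*(z-o[2])/d[2]
def tri(c1,a,c2,b):
    o1,d1=ray(c1,a);o2,d2=ray(c2,b)
    s=np.linalg.lstsq(np.c_[d1,-d2],o2-o1,rcond=None)[0]
    p,q=o1+s[0]*d1,o2+s[1]*d2; return (p+q)/2,np.linalg.norm(p-q)
def proj(c,P):
    return cv2.projectPoints(np.array(P,float).reshape(-1,1,3),np.ravel(c['rvec']).astype(float),np.ravel(c['tvec']).astype(float),K(c),np.array(c['distortion'],float))[0][:,0]
def load(n): return json.load(open(n+'.json'))
def state():
    s=ctrl.observe(); print(s['time_s'],np.round(s['tcp_pos'],4),np.round(s['ee_rot'],4),'F',np.round(s['wrist_force'],1),'w',s['width'],s['gripper_force'],'q',np.round(s['joint_positions'],3))
E
python3 - <<'E'
from h import *
for n in('top','side'):
    c=cap(n,n+'0'); print(n,onz(c,(256,192),0), ray(c,(256,192))[0])
    cv2.imwrite(f'pics/{n}0b.png',cv2.resize(c['frame'][:,:,::-1],(800,600),interpolation=cv2.INTER_CUBIC))
state()
E
```

```text
top [0.57803339 0.12990048 0.        ] [0.46577074 0.12050114 1.13829744]
side [0.57906272 0.36631844 0.        ] [ 0.51350481 -0.78842327  0.46140808]
0.1 [0.2213 0.6106 0.2302] [ 1.730e-01  9.849e-01 -9.000e-04 -2.000e-04] F [ 0.1 -0.3 -0. ] w 1.001300713850191 0.0 q [ 1.14   0.124  1.652  0.     1.368 -0.083]
```

View pics/top0b.png

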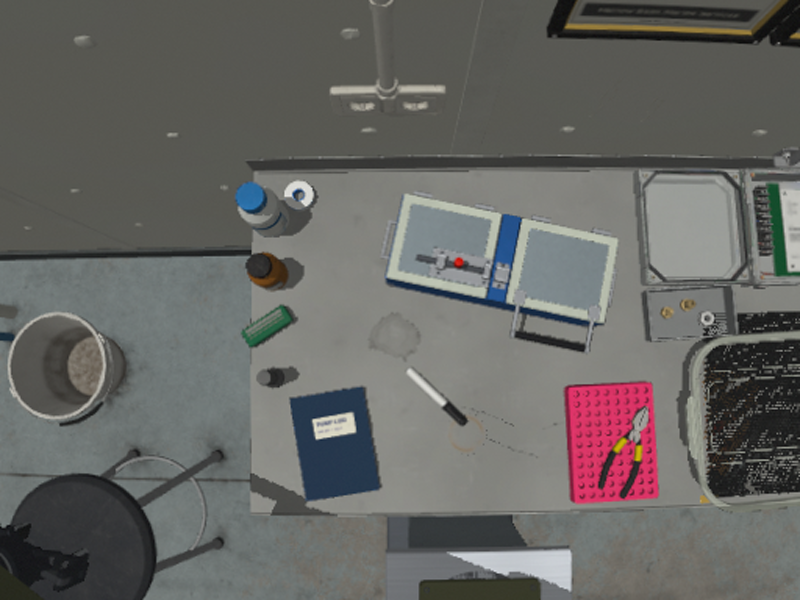

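View pics/side0b.png

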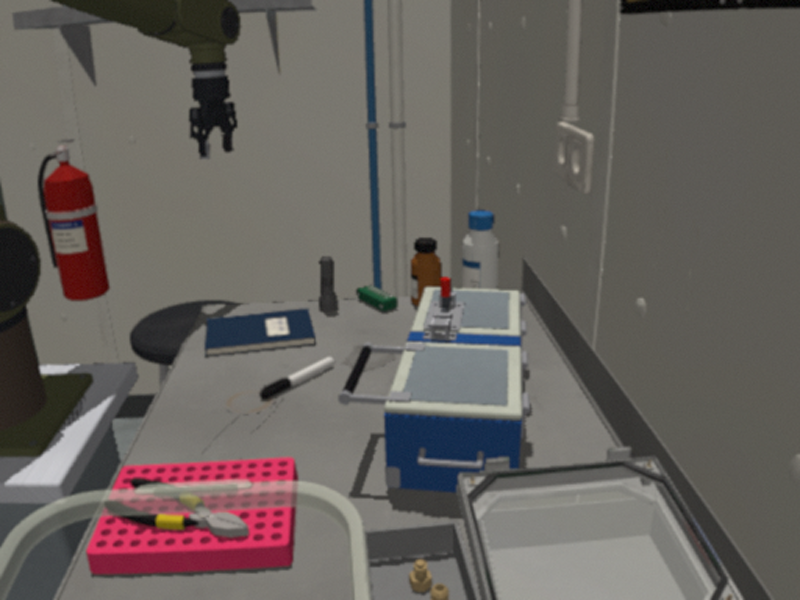

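The top view shows the chest with the red knob at about (459,262) and the handle bar from (515,334) to (590,346), both in 800x600 pixels. The side view shows the knob at (446,288) and the bar from (368,350) to (348,393). I'll enlarge both to measure more closely.

```bash
python3 - <<'E'
import cv2
for n,x,y in(('top',235,110),('side',205,165)):
    i=cv2.imread(f'pics/{n}0.png')[y:y+150,x:x+200]; cv2.imwrite(f'pics/{n}0c.png',cv2.resize(i,(800,600),interpolation=cv2.INTER_CUBIC))
E
```

```text
(no output)
```

View pics/top0c.png

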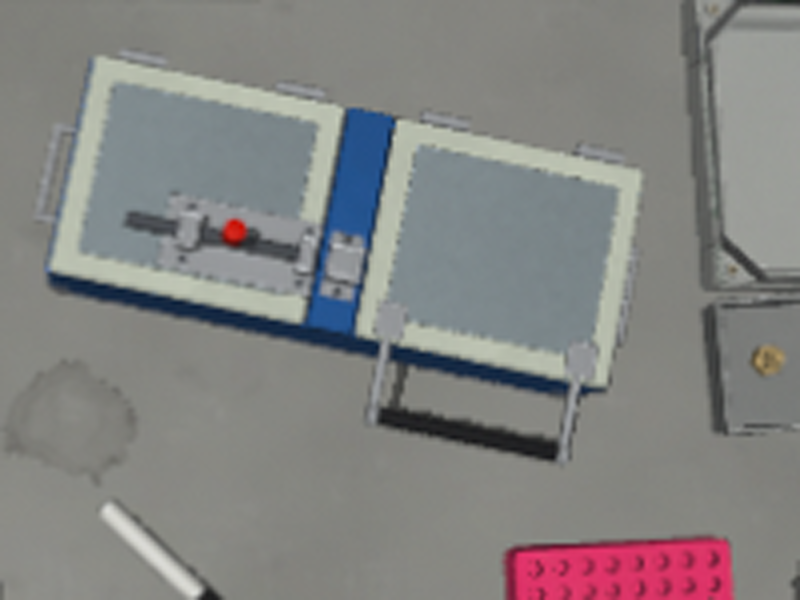

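View pics/side0c.png

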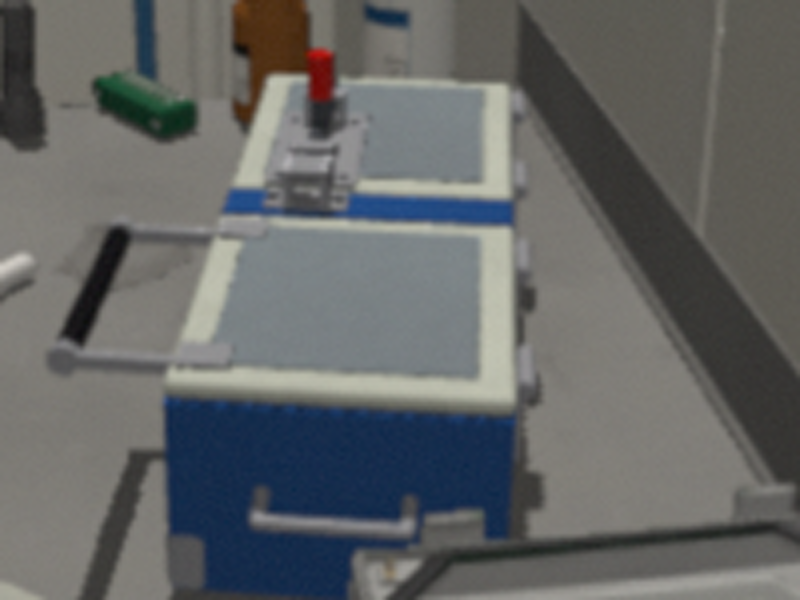

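The enlarged crops give these positions:
- **Top crop:** lid corners at (92,57), (642,170), (605,388) and (50,272). The knob top is at (235,230) and the bar ends are at (380,414) and (558,450).
- **Side crop:** knob from (320,51) to (320,100), bar ends at (120,228) and (66,345).

Next I'll fit the chest pose to these.

```bash
cat > geo.py <<'E'
from h import *
from scipy.optimize import least_squares
T=load('top');S=load('side')
t=lambda u,v:((u+.5)/4-.5+235,(v+.5)/4-.5+110)
s=lambda u,v:((u+.5)/4-.5+205,(v+.5)/4-.5+165)
hy=lambda e:np.array([-.115,-.094+e*.056,.104])   # lid y -.014..-.174
obs=[(T,t(92,57),[.07,.174,.108]),(T,t(642,170),[.07,-.174,.108]),(T,t(605,388),[-.07,-.174,.108]),(T,t(50,272),[-.07,.174,.108]),
(T,t(380,414),hy(1)),(T,t(558,450),hy(-1)),
(S,s(510,84),[.07,.174,.108]),(S,s(268,74),[-.07,.174,.108]),(S,s(120,228),hy(1)),(S,s(66,345),hy(-1)),(S,s(515,402),[.07,-.174,.108]),(S,s(168,382),[-.07,-.174,.108])]
def W(p,P): return R.from_euler('z',p[2]).apply(P)+[p[0],p[1],0]
def res(p): return np.ravel([proj(c,W(p,P))[0]-uv for c,uv,P in obs])
r=least_squares(res,[.6,.1,-.2],loss='soft_l1'); p=r.x
E
python3 - <<'E'
from geo import *
print(p,np.degrees(p[2]),np.round(res(p).reshape(-1,2),1).tolist())
a=R.from_euler('z',p[2])
k,e=tri(T,t(235,230),S,s(320,51)); print('knobtop',k,e,'chest',a.inv().apply(k-[p[0],p[1],0]))
kl=onz(T,t(235,230),.16);print(kl,a.inv().apply(kl-[p[0],p[1],0]))
for e1,e2 in(((380,414),(120,228)),((558,450),(66,345))):
    h,e=tri(T,t(*e1),S,s(*e2)); print('bar',h,e,a.inv().apply(h-[p[0],p[1],0]))
print('handle',W(p,[-.115,-.094,.104]),'hinge',W(p,[.07,-.094,.104]))
st=ctrl.observe();print('tool axes',R.from_quat(st['ee_rot']).as_matrix().round(3).tolist())
E
```

```text
[ 0.63389258 -0.03558058 -0.21657803] -12.409007176230809 [[1.6, -0.7], [0.4, -0.5], [0.3, -0.2], [0.4, 0.0], [-1.0, 0.2], [-1.1, 0.4], [-0.3, -0.8], [-0.3, -0.3], [-0.0, 1.4], [0.3, 1.3], [0.7, -1.1], [-1.2, -1.0]]
knobtop [0.61998659 0.04067309 0.15965933] 0.0005352281771890413 chest [-0.02996719  0.07148403  0.15965933]
[0.61966273 0.04072268 0.16      ] [-0.03029414  0.07146287  0.16      ]
bar [ 0.51365559 -0.04989788  0.1078831 ] 8.937705494685897e-05 [-0.11435145 -0.03982041  0.1078831 ]
bar [ 0.489612   -0.15917389  0.10761034] 0.0011970749858268917 [-0.11435115 -0.15171027  0.10761034]
handle [ 0.5013796  -0.10267238  0.104     ] hinge [ 0.68205772 -0.14242682  0.104     ]
tool axes [[-0.94, 0.341, -0.001], [0.341, 0.94, -0.002], [0.0, -0.002, -1.0]]
```

```bash
cat >> h.py <<'E'
def row(pos,ang):  # world TCP target, tool down, angle (deg) of tool y in the world; from measured pose
    s=ctrl.observe(); A=R.from_quat(s['ee_rot']); a=np.radians(ang)
    y=np.array([np.cos(a),np.sin(a),0]); z=np.array([0,0,-1.]); B=R.from_matrix(np.c_[np.cross(y,z),y,z])
    print(np.round(np.r_[A.inv().apply(np.array(pos)-s['tcp_pos'])*100,(A.inv()*B).as_rotvec()],3).tolist())
E
python3 -c "
from h import *
row([.6197,.0407,.215],77.6)"
```

```text
[-56.875, -39.995, 1.585, -0.002, -0.0, -0.131]
```

```bash
python3 -m crank '[[-20,-14,0.5,0,0,-0.05],[-40,-28,1,0,0,-0.1],[-56.88,-40,1.58,-0.002,0,-0.131],[-56.88,-40,1.58,-0.002,0,-0.131],[-56.88,-40,1.58,-0.002,0,-0.131],[-56.88,-40,1.58,-0.002,0,-0.131],[-56.88,-40,1.58,-0.002,0,-0.131],[-56.88,-40,1.58,-0.002,0,-0.131],[-56.88,-40,1.58,-0.002,0,-0.131],[-56.88,-40,1.58,-0.002,0,-0.131],[-56.88,-40,1.58,-0.002,0,-0.131],[-56.88,-40,1.58,-0.002,0,-0.131],[-56.88,-40,1.58,-0.002,0,-0.131],[-56.88,-40,1.58,-0.002,0,-0.131],[-56.88,-40,1.58,-0.002,0,-0.131],[-56.88,-40,1.58,-0.002,0,-0.131]]' 0 30
python3 -c "
from h import *
row([.6197,.0407,.132],77.6)"
```

```text
time_s: 2.1
tcp_pos: [0.6196, 0.0421, 0.2158]
ee_rot: [0.107, 0.994, 0.001, 0.0]
wrist_force: [-0.1, 0.2, 0.5]
width: 1.002
gripper_force: 0.0
[-0.033, -0.152, 8.375, 0.002, 0.0, 0.001]
```

```bash
python3 -m crank '[[0,-0.15,3,0,0,0],[0,-0.15,6,0,0,0],[0,-0.15,8.3,0,0,0],[0,-0.15,8.3,0,0,0],[0,-0.15,8.3,0,0,0]]' 0 30
python3 -m crank '[[0,0,0,0,0,0],[0,0,0,0,0,0],[0,0,0,0,0,0],[0,0,0,0,0,0],[0,0,0,0,0,0],[0,0,0,0,0,0],[0,0,0,0,0,0],[0,0,0,0,0,0]]' 1 30
```

```text
time_s: 2.72
tcp_pos: [0.6203, 0.0401, 0.1338]
ee_rot: [0.108, 0.994, 0.001, 0.001]
wrist_force: [-0.1, 0.3, 0.8]
width: 1.002
gripper_force: 0.0
time_s: 3.72
tcp_pos: [0.6198, 0.0398, 0.1328]
ee_rot: [0.108, 0.994, 0.001, 0.0]
wrist_force: [-2.4, 0.4, 2.4]
width: 0.155
gripper_force: 29.2
```

```bash
python3 -m crank '[[0,-0.4,0,0,0,0],[0,-0.8,0,0,0,0],[0,-1.2,0,0,0,0],[0,-1.6,0,0,0,0],[0,-2,0,0,0,0],[0,-2.4,0,0,0,0],[0,-2.8,0,0,0,0],[0,-3.2,0,0,0,0],[0,-3.4,0,0,0,0],[0,-3.6,0,0,0,0],[0,-3.7,0,0,0,0],[0,-3.7,0,0,0,0]]'
```

```text
time_s: 5.22
tcp_pos: [0.613, 0.0092, 0.1327]
ee_rot: [0.108, 0.994, 0.007, 0.001]
wrist_force: [4.0, 20.1, 3.5]
width: 0.149
gripper_force: 30.1
```

```bash
python3 -m crank '[[0,-0.2,0,0,0,0],[0,-0.4,0,0,0,0],[0,-0.4,0,0,0,0]]'
python3 - <<'E'
from geo import *
s=ctrl.observe(); print('chest',R.from_euler('z',p[2]).inv().apply(np.array(s['tcp_pos'])-[p[0],p[1],0]))
c1=cap('top','t1');c2=cap('side','s1')
a=cv2.resize(c1['frame'][135:210,265:365,::-1],(400,300),interpolation=cv2.INTER_CUBIC)
b=cv2.resize(c2['frame'][155:230,255:355,::-1],(400,300),interpolation=cv2.INTER_CUBIC)
cv2.imwrite('pics/m1.png',np.hstack([a,b]))
E
```

```text
time_s: 5.6
tcp_pos: [0.6129, 0.009, 0.1328]
ee_rot: [0.108, 0.994, 0.01, 0.002]
wrist_force: [7.8, 33.3, 1.8]
width: 0.146
gripper_force: 30.7
chest [-0.03005255  0.03902502  0.13277874]
```

View pics/m1.png

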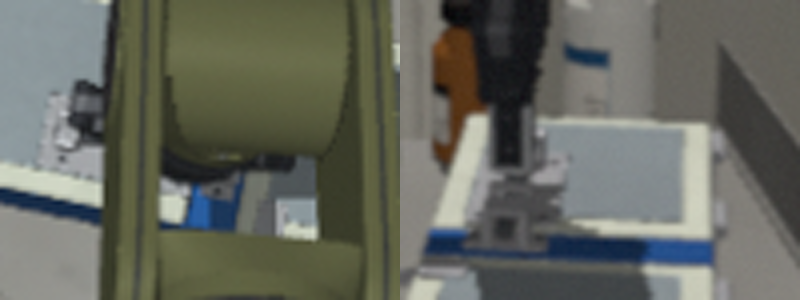

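The bolt hit a hard stop after about 32 mm, with 33 N at the wrist. The side picture shows the fingers on the knob with the keeper in front, but the arm hides the rod. I'll ease the load, let go, lift and look.

```bash
python3 -m crank '[[0,0.3,0,0,0,0],[0,0.7,0,0,0,0],[0,0.7,0,0,0,0]]'
python3 -m crank '[[0,0,0,0,0,0],[0,0,0,0,0,0],[0,0,0,0,0,0],[0,0,0,0,0,0]]' 0 30
python3 -m crank '[[0,0,-4,0,0,0],[0,6,-10,0,0,0],[0,12,-10,0,0,0],[0,18,-10,0,0,0],[0,18,-10,0,0,0]]'
python3 - <<'E'
from geo import *
c1=cap('top','t2');c2=cap('side','s2')
a=cv2.resize(c1['frame'][135:210,265:365,::-1],(800,600),interpolation=cv2.INTER_CUBIC)
b=cv2.resize(c2['frame'][155:230,255:355,::-1],(400,300),interpolation=cv2.INTER_CUBIC)
cv2.imwrite('pics/m2.png',a);cv2.imwrite('pics/m2s.png',b)
f=c1['frame'].astype(int);m=(f[...,0]>150)&(f[...,1]<70)&(f[...,2]<70);m[200:]=0;v,u=np.nonzero(m)
print(u.mean(),v.mean(),len(u)); k=onz(c1,(u.mean(),v.mean()),.16);print(R.from_euler('z',p[2]).inv().apply(k-[p[0],p[1],0]))
E
```

```text
time_s: 6.08
tcp_pos: [0.613, 0.0094, 0.1328]
ee_rot: [0.108, 0.994, 0.003, 0.001]
wrist_force: [1.4, 12.0, 4.6]
width: 0.149
gripper_force: 30.2
time_s: 6.58
tcp_pos: [0.6122, 0.0062, 0.1321]
ee_rot: [0.108, 0.994, 0.001, -0.0]
wrist_force: [-1.0, 0.4, 0.4]
width: 0.98
gripper_force: 0.0
time_s: 7.2
tcp_pos: [0.6513, 0.1854, 0.2331]
ee_rot: [0.106, 0.994, 0.001, 0.0]
wrist_force: [-0.4, 0.4, -0.3]
width: 0.997
gripper_force: 0.0
nan nan 0
[nan nan nan]<stdin>:7: RuntimeWarning: Mean of empty slice.
  ret = ret.dtype.type(ret / rcount)
```

View pics/m2.png

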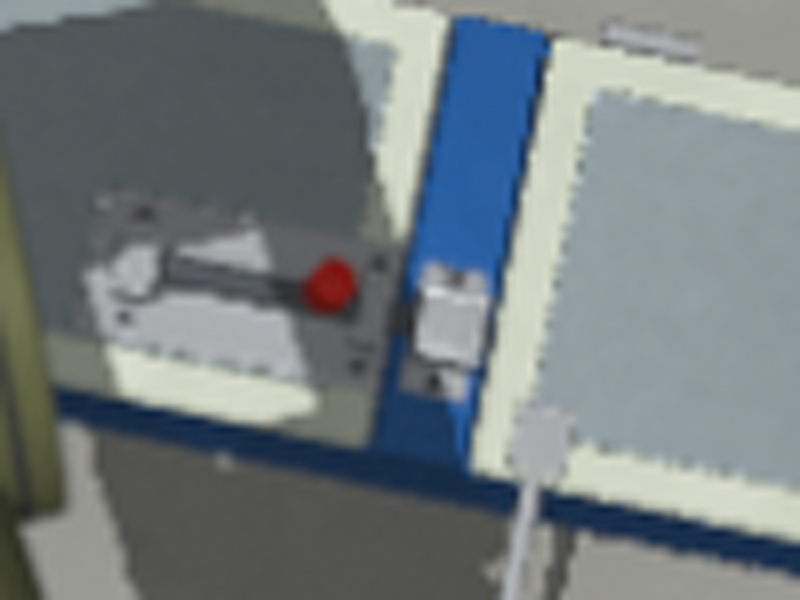

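The knob is now at (332,287) in the crop, right up against the keeper-side guide, and the rod enters the keeper at (402,320). Next I'll compute the travel.

```bash
python3 - <<'E'
from geo import *
g=lambda u,v:((u+.5)/8-.5+265,(v+.5)/8-.5+135)
for n,uv,z in(('before',t(235,230),.16),('after',g(332,287),.16),('keeperL',g(421,305),.129),('keeperR',g(492,318),.129)):
    print(n,R.from_euler('z',p[2]).inv().apply(onz(T,uv,z)-[p[0],p[1],0]))
for n in('t0','t1'):pass
f0=cv2.imread('pics/top0.png').astype(int);f2=cv2.imread('pics/t2.png').astype(int)
for f in(f0,f2):
    m=(f[...,2]>100)&(f[...,1]<80)&(f[...,0]<80)&(f[...,2]>2*f[...,1]);m[:140]=0;m[185:]=0;m[:,:280]=0;m[:,330:]=0
    v,u=np.nonzero(m);print(u.mean(),v.mean(),len(u),R.from_euler('z',p[2]).inv().apply(onz(T,(u.mean(),v.mean()),.158)-[p[0],p[1],0]))
E
```

```text
before [-0.03029414  0.07146287  0.16      ]
after [-0.03188437  0.04090951  0.16      ]
keeperL [-0.02648868  0.01117636  0.129     ]
keeperR [-0.02596099 -0.01058157  0.129     ]
293.18518518518516 167.40740740740742 27 [-0.03069856  0.07167594  0.158     ]
306.09090909090907 169.9090909090909 22 [-0.03030551  0.04092988  0.158     ]
```

The knob travelled 31 mm by vision, so either it started about 5 mm along or something held it up. To rule out the front finger touching the guide, I'll push again with closed fingers from behind the knob only.

```bash
python3 -m crank '[[0,0,0,0,0,0],[0,0,0,0,0,0],[0,0,0,0,0,0],[0,0,0,0,0,0],[0,0,0,0,0,0],[0,0,0,0,0,0]]' 1 30
python3 -c "
from geo import *
row(W(p,[-.030,.082,.190]),77.6)
row(W(p,[-.030,.082,.138]),77.6)"
```

```text
time_s: 8.05
tcp_pos: [0.6511, 0.1822, 0.2328]
ee_rot: [0.108, 0.994, 0.001, 0.0]
wrist_force: [0.0, -0.4, 0.6]
width: 0.001
gripper_force: 0.0
[-0.005, -13.446, 4.258, 0.002, 0.0, -0.0]
[-0.004, -13.457, 9.458, 0.002, 0.0, -0.0]
```

```bash
python3 -m crank '[[0,-6,2,0,0,0],[0,-12,4,0,0,0],[0,-13.45,4.3,0,0,0],[0,-13.45,8,0,0,0],[0,-13.45,9.4,0,0,0],[0,-13.45,9.4,0,0,0],[0,-14.2,9.4,0,0,0],[0,-14.6,9.4,0,0,0],[0,-15,9.4,0,0,0],[0,-15,9.4,0,0,0]]'
python3 -c "
from geo import *
s=ctrl.observe(); print('chest',R.from_euler('z',p[2]).inv().apply(np.array(s['tcp_pos'])-[p[0],p[1],0]))"
```

```text
time_s: 9.3
tcp_pos: [0.619, 0.0356, 0.139]
ee_rot: [0.108, 0.994, 0.001, 0.0]
wrist_force: [-0.1, -0.3, -0.1]
width: 0.001
gripper_force: 0.0
chest [-0.02987302  0.06627386  0.13897031]
```

```bash
for i in 1 2 3; do python3 -m crank '[[0,-0.2,0,0,0,0],[0,-0.4,0,0,0,0],[0,-0.4,0,0,0,0]]' | grep -E 'tcp|force'; done
python3 -c "
from geo import *
s=ctrl.observe(); print('chest',R.from_euler('z',p[2]).inv().apply(np.array(s['tcp_pos'])-[p[0],p[1],0]))"
```

```text
tcp_pos: [0.6179, 0.0319, 0.1385]
wrist_force: [0.4, 0.8, 0.3]
gripper_force: 0.0
tcp_pos: [0.6174, 0.0296, 0.1385]
wrist_force: [1.7, 6.3, -0.6]
gripper_force: 2.8
tcp_pos: [0.6173, 0.0291, 0.1387]
wrist_force: [5.2, 16.8, -2.4]
gripper_force: 8.4
chest [-0.03008667  0.0595689   0.13867478]
```

```bash
python3 -m crank '[[0,-0.3,0,0,0,0],[0,-0.5,0,0,0,0],[0,-0.5,0,0,0,0],[0,-0.5,0,0,0,0]]' | grep -E 'tcp|force'
python3 - <<'E'
import cv2,numpy as np
print
i=[cv2.resize(cv2.imread(f'pics/{n}.png')[173:223,262:312],(400,400),interpolation=cv2.INTER_CUBIC) for n in('side0','s2')]
cv2.imwrite('pics/m3.png',np.hstack(i))
E
```

```text
tcp_pos: [0.6172, 0.0286, 0.1389]
wrist_force: [8.6, 30.1, -3.6]
gripper_force: 15.4
```

View pics/m3.png

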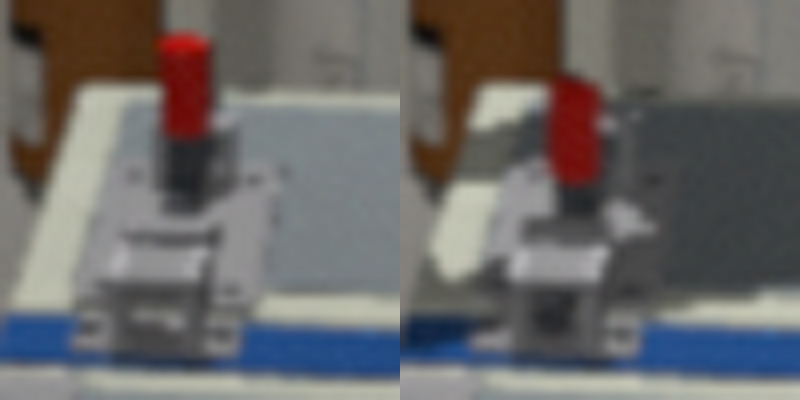

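The rod end fills the keeper arch at (555,315), and the bolt stops hard at the same knob position under 30 N in both pushes. I take that as the end stop, so the bolt is home. Now on to the handle.

```bash
python3 -m crank '[[0,2,0,0,0,0],[0,3,-4,0,0,0],[0,3,-10,0,0,0],[0,3,-10,0,0,0]]' 
python3 -c "
from geo import *
row(W(p,[-.115,-.094,.2]),-12.4)"
```

```text
time_s: 11.42
tcp_pos: [0.6249, 0.0483, 0.2461]
ee_rot: [0.108, 0.994, 0.001, 0.006]
wrist_force: [-0.5, -0.8, 0.3]
width: 0.002
gripper_force: 0.0
[8.874, -17.414, 4.439, 0.013, 0.007, 1.571]
```

```bash
python3 -m crank '[[2,-5,0.5,0,0,0.15],[4,-9,1,0,0,0.32],[6,-13,1.5,0.01,0,0.5],[8,-16,2,0.01,0,0.68],[8.87,-17.4,3,0.01,0,0.86],[8.87,-17.4,4.2,0.01,0.005,1.04],[8.87,-17.4,4.4,0.012,0.006,1.22],[8.87,-17.4,4.4,0.012,0.006,1.4],[8.87,-17.4,4.4,0.012,0.006,1.571],[8.87,-17.4,4.4,0.012,0.006,1.571],[8.87,-17.4,4.4,0.012,0.006,1.571],[8.87,-17.4,4.4,0.012,0.006,1.571]]' 0.55 40
python3 - <<'E'
from geo import *
row(W(p,[-.115,-.094,.087]),-12.4)
c=cap('top','t3'); d=cap('side','s3')
a=cv2.resize(c['frame'][130:230,270:400,::-1],(520,400),interpolation=cv2.INTER_CUBIC)
b=cv2.resize(d['frame'][155:255,205:275,::-1],(280,400),interpolation=cv2.INTER_CUBIC)
cv2.imwrite('pics/m4.png',np.hstack([a,b]))
E
```

```text
time_s: 12.92
tcp_pos: [0.4975, -0.1024, 0.1941]
ee_rot: [0.779, 0.627, -0.004, -0.004]
wrist_force: [0.9, -0.6, 0.3]
width: 0.448
gripper_force: 0.0
[0.075, 0.513, 10.7, -0.012, 0.002, 0.001]
```

View pics/m4.png

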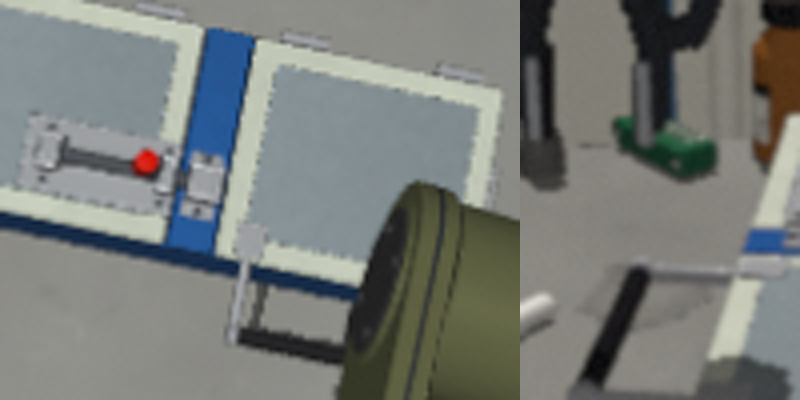

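The top view shows the knob (147,162) right at the guide with the rod in the keeper. In the side view the fingers straddle the bar's line. Now I'll go down and grip.

```bash
python3 -m crank '[[0.08,0.4,2,0,0,0],[0.08,0.4,5,0,0,0],[0.08,0.4,8,0,0,0],[0.08,0.4,10.7,0,0,0],[0.08,0.4,10.7,0,0,0],[0.08,0.4,10.7,0,0,0]]'
python3 -c "
from geo import *
row(W(p,[-.115,-.094,.087]),-12.4)"
```

```text
time_s: 13.78
tcp_pos: [0.5011, -0.1026, 0.0883]
ee_rot: [0.779, 0.626, -0.004, -0.003]
wrist_force: [1.1, 0.1, -0.5]
width: 0.444
gripper_force: 0.0
[-0.005, 0.027, 0.126, -0.01, 0.002, -0.0]
```

```bash
python3 -m crank '[[0,0,0.15,0,0,0],[0,0,0.15,0,0,0],[0,0,0.15,0,0,0],[0,0,0.15,0,0,0],[0,0,0.15,0,0,0],[0,0,0.15,0,0,0],[0,0,0.15,0,0,0]]' 1 50
python3 -c "
from geo import *
s=ctrl.observe(); print('chest',R.from_euler('z',p[2]).inv().apply(np.array(s['tcp_pos'])-[p[0],p[1],0]),R.from_quat(s['ee_rot']).as_matrix().round(3).tolist())
for i in range(1,21):
    a=np.radians(3*i); print([0,round(18.5*(1-np.cos(a)),2),round(-18.5*np.sin(a),2),0,0,0],end=',')"
```

```text
time_s: 14.65
tcp_pos: [0.5019, -0.1028, 0.087]
ee_rot: [0.78, 0.626, -0.003, -0.002]
wrist_force: [5.2, -0.7, 5.3]
width: 0.126
gripper_force: 49.0
chest [-0.11448227 -0.0939959   0.0870276 ] [[0.215, 0.976, -0.008], [0.977, -0.215, -0.0], [-0.002, -0.008, -1.0]]
[0, np.float64(0.03), np.float64(-0.97), 0, 0, 0],[0, np.float64(0.1), np.float64(-1.93), 0, 0, 0],[0, np.float64(0.23), np.float64(-2.89), 0, 0, 0],[0, np.float64(0.4), np.float64(-3.85), 0, 0, 0],[0, np.float64(0.63), np.float64(-4.79), 0, 0, 0],[0, np.float64(0.91), np.float64(-5.72), 0, 0, 0],[0, np.float64(1.23), np.float64(-6.63), 0, 0, 0],[0, np.float64(1.6), np.float64(-7.52), 0, 0, 0],[0, np.float64(2.02), np.float64(-8.4), 0, 0, 0],[0, np.float64(2.48), np.float64(-9.25), 0, 0, 0],[0, np.float64(2.98), np.float64(-10.08), 0, 0, 0],[0, np.float64(3.53), np.float64(-10.87), 0, 0, 0],[0, np.float64(4.12), np.float64(-11.64), 0, 0, 0],[0, np.float64(4.75), np.float64(-12.38), 0, 0, 0],[0, np.float64(5.42), np.float64(-13.08), 0, 0, 0],[0, np.float64(6.12), np.float64(-13.75), 0, 0, 0],[0, np.float64(6.86), np.float64(-14.38), 0, 0, 0],[0, np.float64(7.63), np.float64(-14.97), 0, 0, 0],[0, np.float64(8.42), np.float64(-15.52), 0, 0, 0],[0, np.float64(9.25), np.float64(-16.02), 0, 0, 0],
```

```bash
python3 -m crank '[[0,0.01,-0.5,0,0,0],[0,0.03,-0.97,0,0,0],[0,0.09,-1.93,0,0,0],[0,0.21,-2.89,0,0,0],[0,0.37,-3.85,0,0,0],[0,0.59,-4.8,0,0,0],[0,0.86,-5.73,0,0,0],[0,1.18,-6.64,0,0,0],[0,1.54,-7.53,0,0,0],[0,1.95,-8.42,0,0,0],[0,2.41,-9.27,0,0,0],[0,2.41,-9.27,0,0,0],[0,2.41,-9.27,0,0,0]]'
cat > ang.py <<'E'
from geo import *
s=ctrl.observe(); a=R.from_quat(s['ee_rot']).as_matrix()
g=np.array(s['tcp_pos'])-.017*a[:,2]
q=R.from_euler('z',p[2]).inv().apply(g-[p[0],p[1],0]); d=q-[.07,-.094,.104]
print('bar',q,'r',np.hypot(d[0],d[2]),'deg',np.degrees(np.arctan2(d[2],-d[0])),'v',np.abs(s['joint_velocities']).max())
E
python3 ang.py
```

```text
time_s: 16.27
tcp_pos: [0.524, -0.1077, 0.1762]
ee_rot: [0.78, 0.626, -0.005, -0.005]
wrist_force: [5.7, -3.0, -5.4]
width: 0.124
gripper_force: 48.8
bar [-0.09157639 -0.09395963  0.19316306] r 0.18454533535232526 deg 28.89132953007634 v 0.00377478658881127
```

```bash
python3 -m crank '[[0,0.25,-0.42,0,0,0],[0,0.5,-0.83,0,0,0],[0,1.04,-1.63,0,0,0],[0,1.63,-2.4,0,0,0],[0,2.25,-3.15,0,0,0],[0,2.91,-3.85,0,0,0],[0,3.61,-4.53,0,0,0],[0,4.34,-5.16,0,0,0],[0,5.1,-5.76,0,0,0],[0,5.9,-6.31,0,0,0],[0,6.4,-6.6,0,0,0],[0,6.72,-6.82,0,0,0],[0,6.72,-6.82,0,0,0],[0,6.72,-6.82,0,0,0],[0,6.72,-6.82,0,0,0]]'
python3 ang.py
```

```text
time_s: 18.15
tcp_pos: [0.5914, -0.1227, 0.2469]
ee_rot: [0.78, 0.626, -0.005, -0.003]
wrist_force: [-3.1, -4.6, 0.1]
width: 0.119
gripper_force: 49.3
bar [-0.02254772 -0.0941477   0.26391315] r 0.1847628083252175 deg 59.94042838316277 v 0.0020227746703122013
```

```bash
python3 - <<'E'
from geo import *
c=cap('top','t4'); d=cap('side','s4')
cv2.imwrite('pics/m5.png',np.hstack([cv2.resize(x['frame'][80:280,240:440] if x is c else x['frame'][80:280,200:400],(400,400),interpolation=cv2.INTER_CUBIC)[:,:,::-1] for x in(c,d)]))
for x,n in((c,'t'),(d,'s')):
    P=W(p,np.array([[.07-.14*.5-.004*.866,-.174,.104+.14*.866-.002],[.07-.14*.5,-.014,.104+.14*.866],[.07-.185*.5,-.038,.104+.185*.866],[.07-.185*.5,-.15,.104+.185*.866]]))
    print((proj(x,P)-[240 if n=='t' else 200,80])*2+([0,0] if n=='t' else [400,0]))
E
python3 ang.py
```

```text
[[333.00633429 187.24525414]
 [193.10954488 154.05245316]
 [218.20346972 172.7647187 ]
 [321.41573311 194.61443328]]
[[575.18871079 227.46721891]
 [593.63973143 159.66617604]
 [566.46996509 124.43856102]
 [552.69022458 163.70729714]]
bar [-0.02256069 -0.09412296  0.26392827] r 0.18478239028937601 deg 59.939295630708536 v 0.0016866896610695668
```

View pics/m5.png

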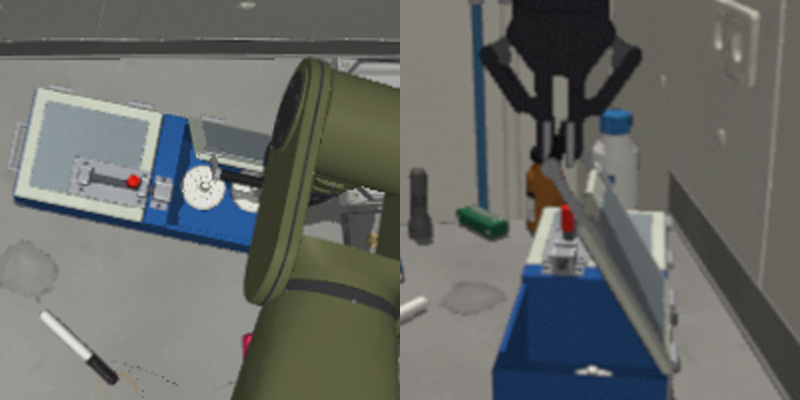

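The right lid is held open at about 60°: its edge runs from (595,170) to (672,365) in the side view, and the filters show in the top view at (205,187). The left lid is shut with the bolt in the keeper (133,182), and the marker and bottles haven't moved. Handing in.

```bash
python3 -c "
from cell import ctrl
print(ctrl.sign_off())"
```

```text
the job is handed in; nothing more can be done
None
```

The job is handed in: I slid the bolt to its hard stop in the keeper first (31 mm seen, so I assume it started about 5 mm along its 36 mm travel), and the right lid is now held still at 59.9° with the fingers on the handle, the left lid shut and the things round the chest not touched.

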